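# Trip the ratchet of the lid press and press a moisture tin shut

### The arm

A 6-joint arm with a two-finger parallel gripper is mounted at the origin on a cart in front of the work surface, level with it; the furniture and walls round the work are solid. World frame = base frame: x ahead of the robot, y to its left, z up, the work surface at z = 0. Lengths are in m, angles in rad, forces in N, time in s.
With the tool pointing down it reaches from about 0.35 to 1 m from the base axis. Payload 7.1 kg.
Tool frame: the origin (TCP) lies on the centre line of the jaws, within the pads' length; the fingertips stand 11 mm ahead of it and the grasp point (between the pads) lies 8 mm behind it; z points along the fingers, y is the line along which they close (so a half turn about z gives the same grasp; the last joint's range is limited). The gripper opens to 85 mm and grips with 20 to 120 N. Pads are 22 mm wide; open, the fingers measure 114 mm over their backs; the gripper's body (76 mm by 85 mm) begins 54 mm behind the grasp point. The pads swing forward as they close: fully open they stand 13 mm farther back than shut.
Start: joints at [-1.347, 0.423, 1.63, -0, 1.089, -0.019], TCP at [0.15, -0.607, 0.242] pointing down, gripper open.
Joint ranges: [-3, 3], [-0.9, 2.11], [0.09, 2.58], [-1.31, 4.45], [0.11, 2.69], [-2.54, 2.54]. Speed limits (rad/s): [2.39, 2.39, 3.01, 3.14, 3.14, 3.14].

### API

Orientations are given as a unit quaternion [x, y, z, w].
In Python, from bench import r gives the robot as it stands. The module is installed in compiled form; this text tells all that it offers.
- The arm moves only by the shell command python3 -m handwheel 'ROWS' [FORCE]. ROWS is JSON, a list of rows, each an object of numbers: "x", "y", "z": the shift along the tool's x, y, z as a fraction of full scale; "rx", "ry", "rz": the turn, a rotation vector about the tool's x, y, z as a fraction of full scale; "claw": the closure, from 0 (fully open) to 1 (shut). A call has 1 to 20 rows; each row is the pose to reach, as a shift and turn from the pose commanded when the call began, along the tool's axes at that moment; what a row does not reach only later rows make up. Full scale, the value 1, is 0.2 m for a shift and 2 rad for a turn. A row lasts 1/12 s, in which the tool goes at most 41.7 mm and 7.16 degrees, less where a joint would pass 70% of its speed; a pose out of reach is approached as far as the arm can. A call with a number of a shift or a turn outside -1 to 1 is refused whole. A call with a gripper value outside its range is refused whole. The fingers move at their own pace and stop on an object; FORCE is the grip in N (left out, the last holds). Time passes only in rows, so rows that repeat a pose let the fingers close. It gives the time, the measured TCP pose, the force, the opening and the grip force at its end, in the units of the state.
- r.state(): the state, without advancing time (a new reading comes with each control period).
- r.camera(name): name is "side" or "top" or "wrist"; returns a dict with "pixels" (384x512x3 uint8, red, green, blue), "fx", "fy", "cx", "cy" (pixels), "k1" (the pictures are not rectified: a ray, as slopes to the right and down, at radius r is drawn at 1 + k1 r^2 times it, then the intrinsics apply), "view" (4x4, takes a point from world to camera coordinates). Camera axes: x right, y up, looking along -z (the intrinsics and any distortion apply to the point x, -y, -z); pixel columns grow to the right and rows downward; lengths in m; the calibration is good to about 2 mm. A picture is of the moment at which its call begins. There is no depth.
- r.finish_job(): hands the job in; it is judged then, once.
Trained networks look in a picture, given as the dict that the camera call returned (one of the last four; its "shot" number tells which), for a name from the list of things; names that differ only in an ending like _2 or _b are one class to them, and where a whole thing is asked for, a point or a joint stands for the part that bears it (a point fixed in the world has none). Each returns a list of dicts, best first, with "score" (0 to 1); they miss things now and then, are a little off and sometimes report something else, mostly with a low value. They report only what shows in the picture. A call takes as long as a camera call.
- r.look_for(picture, label): "location" ([x, y, z] in m, in the coordinates of the camera as it stood for that picture, good to about 4 mm: the middle of the surface that is visible of it).
- r.cut_out(picture, label): "mask" (384x512 bool, what is visible of it).
The state is a dict: "t": time; "joint_pos": joint angles; "qd": joint speeds; "effort": joint torques, N m; "position": TCP position; "ee_rot": TCP orientation; "force": force on the tool from outside, world axes, zero at the start; "torque": the same for the moment, N m; "finger_gap": finger opening in m; "gripper_force": force on a finger pad.
Only numpy, scipy, OpenCV 4.12 (cv2) and the standard library are available. Lean on these libraries where they do the work, as an engineer would, in place of code of your own. Each camera call takes 0.05 s, during which the arm holds its last target. There are 200 camera calls.

### The job

The lid of the moisture tin under the hand press is only set on loosely. Press the thumb pad of the press's ratchet pawl down until the pawl tips over and stays clear of the teeth, then push the press arm down by its grip until the foot has driven the lid fully home on the tin; leave the arm down and the pawl out. Only push with the fingertips: do not lift the arm, do not touch the tin or its lid with the hand, and leave the things standing beside the press alone.

Things in the scene. Friction and masses are not known exactly. Their poses are not given: they have to be found in the camera images.
- pawl_pad (a point): Centre of the top of the pawl's thumb pad: flat ribbed steel, 24 x 24 x 5 mm, about 250 mm up, beside the arm on the robot's side. The pawl turns about a pin parallel to the arm's pivot axis, 85 mm from here in the +x direction of press_pivot and 8 mm lower; the full stroke lowers this point 37 mm and shifts it under 6 mm sideways. The point turns with the pawl.
- pawl (a joint): Pawl angle, rad: 0 = claw in the ratchet teeth (arm cannot go down), grows as the pad is pressed, 0.44 = stop, fully out. A steel bob above the pawl's pin tips it: below about 0.22 it falls back into the teeth, beyond about 0.3 it tips over and stays out by itself. The pad needs about 1 N (up to 10 N if the arm was first leant on against the pawl).
- grip_top (a point): Centre of the top of the arm's grip: black, 84 mm long (along the arm), 28 mm wide, 24 mm thick, flattish on top, at the free end of the steel arm. 250 mm along the arm from the pivot axis and 12 mm above the arm's centre line; about 320 mm above the worktop at the start, about 195 mm with the lid home. The point turns with the arm.
- press_arm (a joint): Arm angle, rad, grows as the arm is pushed down. At 0 the arm rises 0.5 rad above level from pivot to grip; it starts within 0.03 of 0. With the pawl in the teeth it stops at about 0.06; with the pawl out the foot meets the lid at about 0.47 and the lid is home at about 0.53. Stiff pivot: it stays where left; about 3 N at the grip moves it down, 5 to 10 N drives the lid.
- press_pivot (a point): Fixed point: the arm's pivot axis, in the arm's middle plane, 190 mm above the worktop. Axes: x level, from the grip end towards the column (the arm points along -x from here); y the pivot axis; z up. The foot's ram is vertical, 100 mm along -x. The press is pale blue and steel, base plate 292 x 104 x 16 mm, fixed to the worktop.
- tin_lid (a joint): How far the tin's lid has been pressed down, in m: it starts between 0 and 0.001, 0.006 = fully home on the rim. It stays where it is pressed; about 15 N on the lid moves it.
- tin_mid (a point): Centre, half-way up, of the closed moisture tin that stands on the press's round platen under the foot: aluminium, 62 mm across, 41 mm tall, with a slip-over lid 67 mm across.
- open_tin_mid (a point): Centre, half-way up, of the open moisture tin with soil in it, 63 mm across and 41 mm tall, a bystander beside the press.
- stopwatch: Black stop-watch lying flat, 74 x 61 x 17 mm, a bystander beside the press; origin at the centre of its underside.
- cutting_ring: Steel cutting ring lying flat, 64 mm across, 20 mm high, a bystander behind the press; origin at the centre of its underside.

How it is judged:
By the outcome, as a careful person would: the job done as asked, in the order asked, and still so for the second after the job is handed in, with the robot touching nothing.
It also fails if it takes over 43 s, if anything falls off the work surface, if the arm or the gripper's body presses on something with over 40 N, if the wrist force passes 120 N, or if a joint passes its speed limit or range.

## Working session

There is one attempt and no reset: what is moved stays moved. The work goes in short steps, Python scripts to look and compute and a shell command to move; the robot and the scene stay as the last step left them, time stands still between calls to the robot, and variables do not carry over. Pictures are saved under pics/ and viewed, at most 10 in all, crops included, and the job is handed in when it is done.

```bash
mkdir -p pics; cat > h.py <<'E'
from bench import r
import numpy as np, cv2
def world(c,p):
    return (np.linalg.inv(c["view"])@np.append(p,1))[:3]
def proj(c,P):
    p=(np.array(c["view"])@np.append(P,1))[:3]; a,b=p[0]/-p[2],-p[1]/-p[2]
    s=1+c["k1"]*(a*a+b*b); return c["fx"]*a*s+c["cx"],c["fy"]*b*s+c["cy"]
def save(c,n,s=1): cv2.imwrite("pics/"+n,cv2.resize(c["pixels"][:,:,::-1],None,fx=s,fy=s))
E
python3 - <<'E'
from h import *
np.set_printoptions(precision=4,suppress=True)
print(r.state())
for n in("side","top"):
    c=r.camera(n); save(c,n+"0.png",1.5)
    print(n,np.linalg.inv(c["view"])[:3,3])
    for l in "pawl_pad pawl grip_top press_arm tin_mid tin_lid open_tin_mid stopwatch cutting_ring".split():
        print(l,[(round(d["score"],2),world(c,d["location"])) for d in r.look_for(c,l)[:2]])
E
```

```text
{'t': 0.0, 'joint_pos': array([-1.347 ,  0.4238,  1.6307, -0.    ,  1.0886, -0.019 ]), 'qd': array([-0.0014, -0.0015,  0.0005,  0.0005,  0.0007, -0.    ]), 'effort': array([ -0.0002, -55.7385, -28.1743,   0.    ,   0.0074,  -0.    ]), 'position': array([ 0.1502, -0.6061,  0.2416]), 'ee_rot': array([ 0.9926,  0.1211, -0.0001, -0.0008]), 'force': array([-0.8412, -0.3608,  0.4973]), 'torque': array([-0.0131, -0.0217, -0.0115]), 'gripper_force': 0.0, 'finger_gap': 0.08539080202697343}
side [0.4628 0.4714 0.8685]
pawl_pad [(0.78, array([ 0.5386, -0.4854,  0.2741]))]
pawl [(0.89, array([ 0.5372, -0.4828,  0.2718]))]
grip_top [(0.67, array([ 0.5155, -0.274 ,  0.274 ]))]
press_arm [(0.85, array([ 0.5127, -0.2718,  0.2739])), (0.49, array([ 0.5272, -0.3038,  0.0464]))]
tin_mid [(0.91, array([ 0.5171, -0.3001,  0.0719]))]
tin_lid [(0.74, array([ 0.5199, -0.313 ,  0.0653])), (0.44, array([ 0.5914, -0.2081,  0.0109]))]
open_tin_mid [(0.66, array([ 0.4122, -0.2859,  0.0207]))]
stopwatch [(0.54, array([ 0.4358, -0.3749,  0.0174]))]
cutting_ring [(0.7, array([ 0.5897, -0.2077,  0.012 ]))]
top [ 0.4452 -0.3106  1.2074]
pawl_pad [(0.86, array([ 0.5359, -0.4827,  0.2842]))]
pawl [(0.71, array([ 0.5394, -0.4874,  0.2866]))]
grip_top [(0.58, array([ 0.5017, -0.2719,  0.2835]))]
press_arm [(0.87, array([ 0.5081, -0.2676,  0.2828]))]
tin_mid []
tin_lid []
open_tin_mid [(0.71, array([ 0.4177, -0.292 ,  0.019 ]))]
stopwatch []
cutting_ring [(0.56, array([ 0.4993, -0.312 ,  0.0692])), (0.38, array([ 0.5932, -0.2191,  0.0138]))]
```

View pics/side0.png

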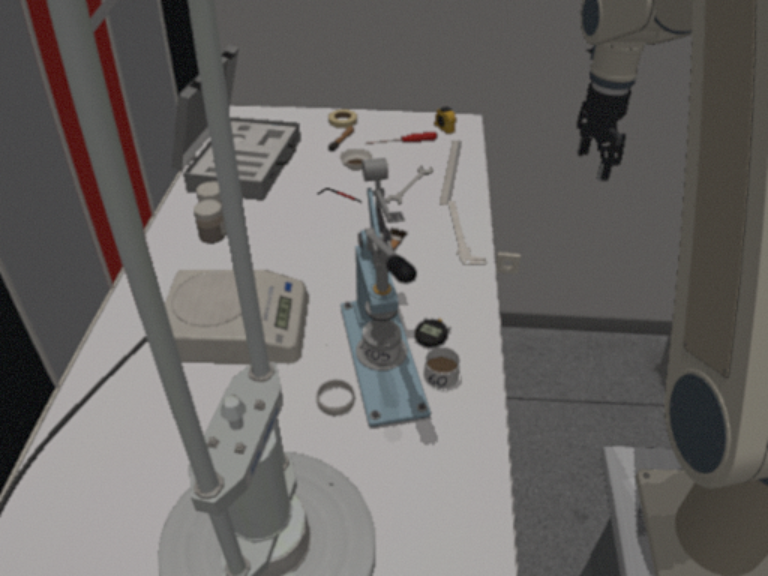

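View pics/top0.png

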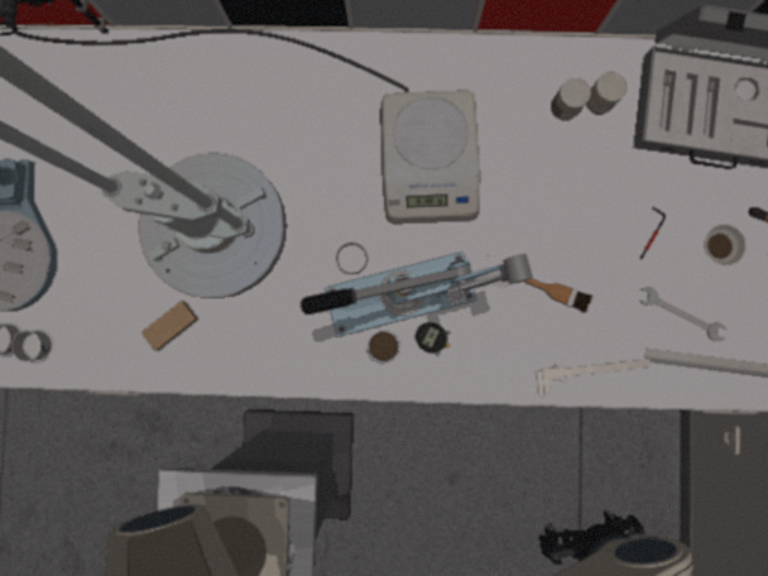

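```bash
python3 - <<'E'
from h import *
a=cv2.imread("pics/top0.png"); s=cv2.imread("pics/side0.png")
A=cv2.resize(a[235:355,295:555],(800,369),interpolation=3)
c=r.camera("side"); t=r.camera("top")
S=cv2.resize(c["pixels"][100:285,220:310,::-1],None,fx=3.2,fy=3.2,interpolation=3)
T=cv2.resize(t["pixels"][155:240,195:365,::-1],None,fx=3.2,fy=3.2,interpolation=3)
im=np.zeros((600,800,3),np.uint8); im[:S.shape[0],:S.shape[1]]=S[:600]; 
T=cv2.resize(T,(510,int(510*85/170))); im[:T.shape[0],290:]=T
m=[r.cut_out(t,l)[0]["mask"] for l in("pawl_pad","grip_top")]
o=t["pixels"][155:240,195:365,::-1].copy()
o[m[0][155:240,195:365]]=(0,0,255); o[m[1][155:240,195:365]]=(0,255,0)
im[300:555,290:]=cv2.resize(o,(510,255))
cv2.imwrite("pics/crop1.png",im)
E
```

```text
(no output)
```

View pics/crop1.png

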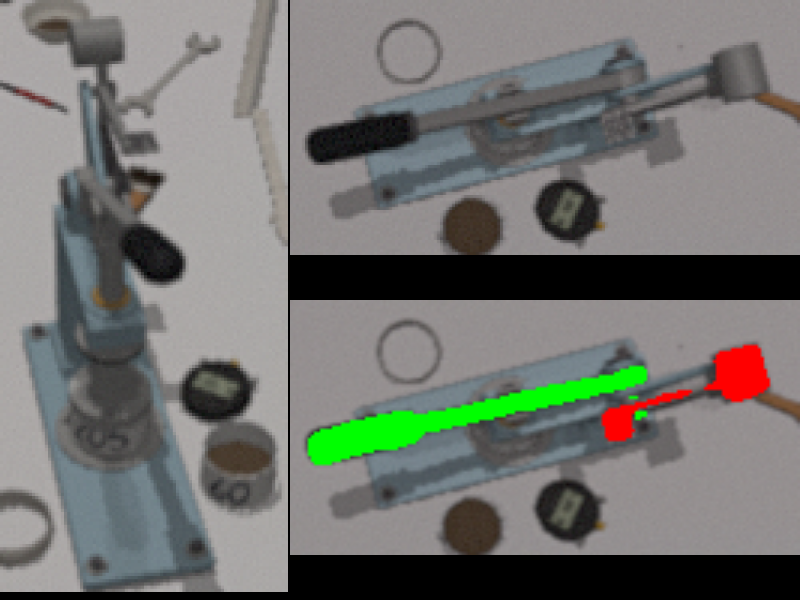

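```bash
cat >> h.py <<'E'
def ray(c,u,v):
    d=np.array([(u-c["cx"])/c["fx"],(v-c["cy"])/c["fy"]]); q=d.copy()
    for _ in range(20): q=d/(1+c["k1"]*(q@q))
    M=np.linalg.inv(c["view"]); w=M[:3,:3]@np.array([q[0],-q[1],-1]); return M[:3,3],w
def atz(c,u,v,z):
    o,w=ray(c,u,v); return o+w*(z-o[2])/w[2]
def tri(*obs):
    A=0;b=0
    for c,u,v in obs:
        o,w=ray(c,u,v); w=w/np.linalg.norm(w); P=np.eye(3)-np.outer(w,w); A=A+P;b=b+P@o
    return np.linalg.solve(A,b)
E
python3 - <<'E'
from h import *
np.set_printoptions(precision=4,suppress=True)
s=r.camera("side");t=r.camera("top")
print("pad tri",tri((t,304.7,196.7),(s,263.7,144.7)),atz(t,304.7,196.7,.25),atz(s,263.7,144.7,.25))
print("grip tri",tri((t,218.3,200.7),(s,268.4,178.8)),atz(t,218.3,200.7,.31),atz(s,268.4,178.8,.31))
# base-plate corners top crop -> bolts
f=lambda x,y:(195+(x-290)/3,155+y/3)
for p,z in [((388,195),.02),((622,52),.02),((645,128),.016),((640,78),.2),((310,147),.33),((413,127),.29)]: print(p,atz(t,*f(*p),z))
# axis of grip+arm from mask
m=[d["mask"] for d in r.cut_out(t,"grip_top")][0]
m[:,:].sum(); ys,xs=np.nonzero(m)
dark=m&(t["pixels"].max(2)<60); print("grip dark",dark.sum(),[ (v.min(),v.max(),v.mean()) for v in np.nonzero(dark)])
st=r.state();print(st["position"])
E
```

```text
pad tri [ 0.5051 -0.4103  0.2431] [ 0.5053 -0.4096  0.25  ] [ 0.504  -0.4006  0.25  ]
grip tri [ 0.4855 -0.2072  0.3041] [ 0.4869 -0.2079  0.31  ] [ 0.4836 -0.2     0.31  ]
(388, 195) [ 0.4435 -0.2049  0.02  ]
(622, 52) [ 0.5932 -0.4349  0.02  ]
(645, 128) [ 0.5178 -0.4597  0.016 ]
(640, 78) [ 0.549  -0.4317  0.2   ]
(310, 147) [ 0.4776 -0.1734  0.33  ]
(413, 127) [ 0.4968 -0.2465  0.29  ]
grip dark 394 [(np.int64(189), np.int64(208), np.float64(200.17258883248732)), (np.int64(201), np.int64(322), np.float64(219.76903553299493))]
[ 0.1503 -0.6067  0.2423]
```

```bash
python3 - <<'E'
from h import *
np.set_printoptions(precision=4,suppress=True)
s=r.camera("side");t=r.camera("top")
b=tri((t,345,179),(s,251,113)); print("bob",b,atz(t,345,179,b[2]),atz(s,251,113,b[2]))
X=np.array([.267,-.964,0]);Y=np.array([.964,.267,0]);P=np.array([.544,-.414,.19])
print("bob in press",(b-P)@X,(b-P)@Y,b[2]-P[2])
s0=r.state(); from scipy.spatial.transform import Rotation as R
M=R.from_quat(s0["ee_rot"]).as_matrix(); print(M)
for n,g in(("pad",[.505,-.4095,.247]),("grip",[.487,-.208,.315])): print(n,M.T@(np.array(g)-s0["position"]))
E
```

```text
bob [ 0.5457 -0.5008  0.2769] [ 0.5479 -0.5008  0.2769] [ 0.5434 -0.5004  0.2769]
bob in press 0.0840714083208258 -0.021562943048459092 0.08687363291473998
[[ 0.9707  0.2404 -0.    ]
 [ 0.2404 -0.9707  0.    ]
 [ 0.     -0.     -1.    ]]
pad [ 0.3917 -0.1061 -0.0047]
grip [ 0.4227 -0.306  -0.0727]
```

```bash
python3 -m handwheel '[{"y":-0.2,"z":-0.15,"claw":1},{"y":-0.4,"z":-0.3,"claw":1},{"y":-0.53,"z":-0.35,"claw":1},{"x":0.15,"y":-0.53,"z":-0.35,"claw":1},{"x":0.3,"y":-0.53,"z":-0.35,"claw":1},{"x":0.45,"y":-0.53,"z":-0.35,"claw":1},{"x":0.6,"y":-0.53,"z":-0.35,"claw":1},{"x":0.75,"y":-0.53,"z":-0.35,"claw":1},{"x":0.9,"y":-0.53,"z":-0.35,"claw":1},{"x":1,"y":-0.53,"z":-0.35,"claw":1},{"x":1,"y":-0.53,"z":-0.35,"claw":1},{"x":1,"y":-0.53,"z":-0.35,"claw":1}]' 30
python3 -m handwheel '[{"x":0.15,"claw":1},{"x":0.3,"claw":1},{"x":0.45,"claw":1},{"x":0.6,"claw":1},{"x":0.75,"claw":1},{"x":0.85,"claw":1},{"x":0.92,"claw":1},{"x":0.94,"claw":1},{"x":0.94,"claw":1},{"x":0.94,"claw":1},{"x":0.94,"claw":1}]'
python3 - <<'E'
from h import *
np.set_printoptions(precision=4,suppress=True)
s=r.camera("side");t=r.camera("top");w=r.camera("wrist")
p=r.state()["position"]; print(p)
S=cv2.resize(s["pixels"][80:230,200:320,::-1],None,fx=3.5,fy=3.5,interpolation=3)
im=np.zeros((525,800,3),np.uint8); im[:,:420]=S
im[:285,420:]=cv2.resize(w["pixels"][:,:,::-1],(380,285)); im[300:490,420:]=cv2.resize(t["pixels"][155:240,195:365,::-1],(380,190))
cv2.imwrite("pics/c2.png",im)
tip=p-[0,0,.011]; print([np.round(proj(c,x),1) for c in(s,t,w) for x in(tip,[.505,-.4095,.247])])
print([(round(d["score"],2),world(w,d["location"])) for d in r.look_for(w,"pawl_pad")[:2]])
E
```

```text
[ 0.1503 -0.6067  0.2423]
[array([393.2, 114.9]), array([263.5, 143.6]), array([382.8, 346.9]), array([304.5, 196.9]), array([255.6, 243.4]), array([2967.4, 8728.8])]
[]validation failed for argument at $[0]...
validation failed for argument at $[0]...
```

View pics/c2.png

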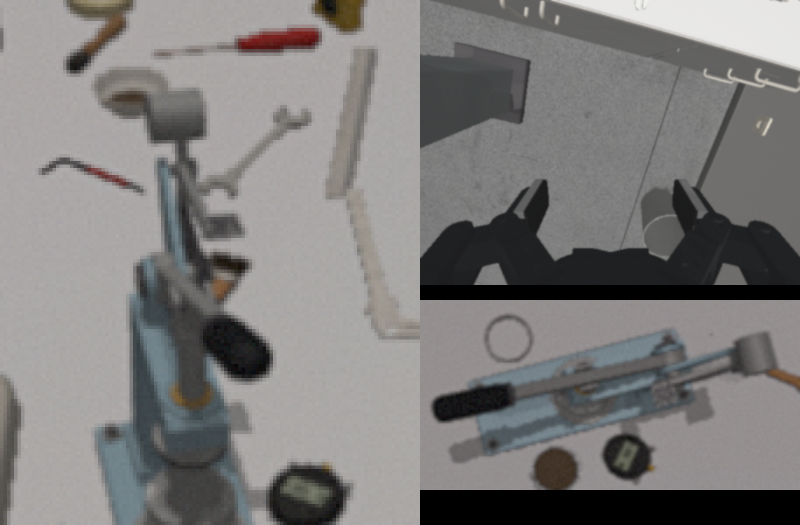

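Nothing moved (the rows were refused; the pad shows at (225,225) in the side crop as before). Rows probably need every key.

```bash
python3 -m handwheel '[{"x":0,"y":-0.2,"z":-0.15,"rx":0,"ry":0,"rz":0,"claw":1},{"x":0,"y":-0.4,"z":-0.3,"rx":0,"ry":0,"rz":0,"claw":1},{"x":0,"y":-0.53,"z":-0.35,"rx":0,"ry":0,"rz":0,"claw":1},{"x":0.2,"y":-0.53,"z":-0.35,"rx":0,"ry":0,"rz":0,"claw":1},{"x":0.4,"y":-0.53,"z":-0.35,"rx":0,"ry":0,"rz":0,"claw":1},{"x":0.6,"y":-0.53,"z":-0.35,"rx":0,"ry":0,"rz":0,"claw":1},{"x":0.8,"y":-0.53,"z":-0.35,"rx":0,"ry":0,"rz":0,"claw":1},{"x":1,"y":-0.53,"z":-0.35,"rx":0,"ry":0,"rz":0,"claw":1},{"x":1,"y":-0.53,"z":-0.35,"rx":0,"ry":0,"rz":0,"claw":1},{"x":1,"y":-0.53,"z":-0.35,"rx":0,"ry":0,"rz":0,"claw":1}]' 30
```

```text
t: 2.48
position: [0.3207, -0.4549, 0.3122]
ee_rot: [0.992, 0.123, -0.0, 0.0]
force: [0.2, 0.3, 0.1]
finger_gap: -0.0001
gripper_force: 0.0
```

```bash
python3 -m handwheel '[{"x":0.2,"y":0,"z":0,"rx":0,"ry":0,"rz":0,"claw":1},{"x":0.4,"y":0,"z":0,"rx":0,"ry":0,"rz":0,"claw":1},{"x":0.6,"y":0,"z":0,"rx":0,"ry":0,"rz":0,"claw":1},{"x":0.8,"y":0,"z":0,"rx":0,"ry":0,"rz":0,"claw":1},{"x":0.94,"y":0,"z":0,"rx":0,"ry":0,"rz":0,"claw":1},{"x":0.94,"y":0,"z":0,"rx":0,"ry":0,"rz":0,"claw":1},{"x":0.94,"y":0,"z":0,"rx":0,"ry":0,"rz":0,"claw":1}]'
python3 - <<'E'
from h import *
np.set_printoptions(precision=4,suppress=True)
s=r.camera("side");t=r.camera("top");w=r.camera("wrist")
p=r.state()["position"]; print(p)
S=cv2.resize(s["pixels"][80:230,200:320,::-1],None,fx=3.5,fy=3.5,interpolation=3)
im=np.zeros((525,800,3),np.uint8); im[:,:420]=S
im[:285,420:]=cv2.resize(w["pixels"][:,:,::-1],(380,285)); im[300:490,420:]=cv2.resize(t["pixels"][155:240,195:365,::-1],(380,190))
cv2.imwrite("pics/c3.png",im)
tip=p-[0,0,.011]; print([np.round(proj(c,x),1) for c in(s,t,w) for x in(tip,[.505,-.4095,.247])])
for l in("pawl_pad","grip_top"):print([(round(d["score"],2),world(w,d["location"])) for d in r.look_for(w,l)[:2]])
E
```

```text
t: 3.07
position: [0.5013, -0.4106, 0.3118]
ee_rot: [0.993, 0.122, -0.001, -0.0]
force: [0.2, -0.0, -0.4]
finger_gap: -0.0002
gripper_force: 0.0
[ 0.4997 -0.4112  0.3122]
[array([266.2, 124.6]), array([263.5, 143.6]), array([307.7, 197.8]), array([304.5, 196.9]), array([255.8, 243.9]), array([255.4, 199.8])]
[(0.86, array([ 0.5386, -0.4821,  0.2837]))]
[(0.78, array([ 0.5211, -0.343 ,  0.245 ]))]
```

View pics/c3.png

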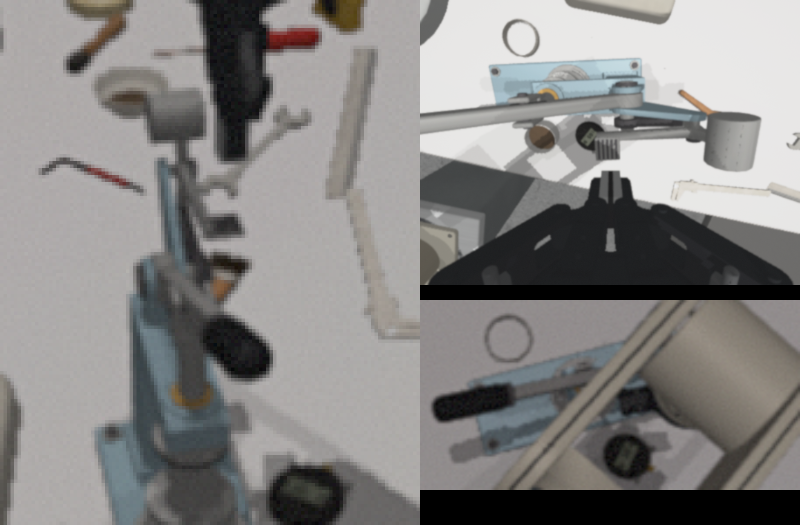

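The wrist picture shows the pad at about (253,199) px, within 2 px of my estimate, and the bob well clear to the right. I'll press now.

```bash
python3 -m handwheel '[{"x":0.02,"y":0,"z":0.1,"rx":0,"ry":0,"rz":0,"claw":1},{"x":0.02,"y":0,"z":0.2,"rx":0,"ry":0,"rz":0,"claw":1},{"x":0.02,"y":0,"z":0.24,"rx":0,"ry":0,"rz":0,"claw":1},{"x":0.02,"y":0,"z":0.28,"rx":0,"ry":0,"rz":0,"claw":1},{"x":0.02,"y":0,"z":0.31,"rx":0,"ry":0,"rz":0,"claw":1},{"x":0.02,"y":0,"z":0.34,"rx":0,"ry":0,"rz":0,"claw":1},{"x":0.02,"y":0,"z":0.37,"rx":0,"ry":0,"rz":0,"claw":1},{"x":0.02,"y":0,"z":0.4,"rx":0,"ry":0,"rz":0,"claw":1},{"x":0.02,"y":0,"z":0.42,"rx":0,"ry":0,"rz":0,"claw":1},{"x":0.02,"y":0,"z":0.43,"rx":0,"ry":0,"rz":0,"claw":1},{"x":0.02,"y":0,"z":0.43,"rx":0,"ry":0,"rz":0,"claw":1}]'
python3 - <<'E'
from h import *
w=r.camera("wrist");s=r.camera("side")
im=np.zeros((420,800,3),np.uint8)
im[:360,:480]=cv2.resize(w["pixels"][:,:,::-1],(480,360)); im[:400,480:]=cv2.resize(s["pixels"][80:230,200:320,::-1],(320,400))
cv2.imwrite("pics/c4.png",im)
E
```

```text
t: 4.23
position: [0.5053, -0.4095, 0.2261]
ee_rot: [0.993, 0.121, -0.0, -0.0]
force: [0.3, -0.0, -0.7]
finger_gap: 0.0001
gripper_force: 0.0
```

View pics/c4.png

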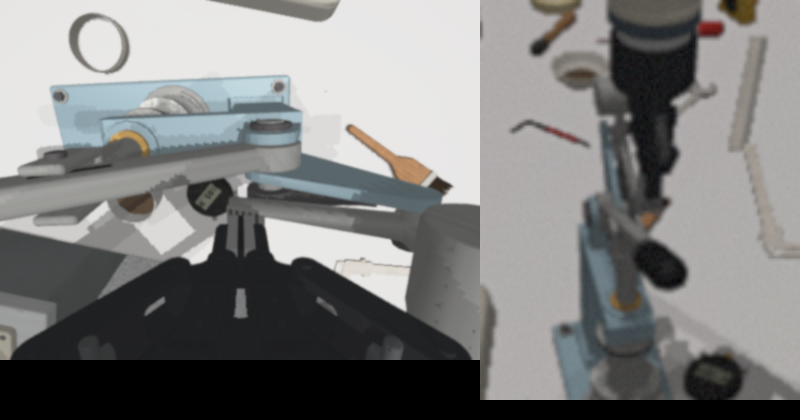

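The pad sits just under the fingertips and there's hardly any force. I'll press a few mm more to find the stop.

```bash
python3 -m handwheel '[{"x":0,"y":0,"z":0.01,"rx":0,"ry":0,"rz":0,"claw":1},{"x":0,"y":0,"z":0.02,"rx":0,"ry":0,"rz":0,"claw":1},{"x":0,"y":0,"z":0.03,"rx":0,"ry":0,"rz":0,"claw":1},{"x":0,"y":0,"z":0.03,"rx":0,"ry":0,"rz":0,"claw":1}]'
```

```text
t: 4.67
position: [0.506, -0.4103, 0.2249]
ee_rot: [0.993, 0.121, 0.001, 0.001]
force: [-7.0, 4.6, 24.8]
finger_gap: 0.0001
gripper_force: 12.9
```

```bash
python3 -m handwheel '[{"x":0,"y":0,"z":-0.1,"rx":0,"ry":0,"rz":0,"claw":1},{"x":0,"y":0,"z":-0.3,"rx":0,"ry":0,"rz":0,"claw":1},{"x":0,"y":0,"z":-0.5,"rx":0,"ry":0,"rz":0,"claw":1},{"x":0,"y":0,"z":-0.7,"rx":0,"ry":0,"rz":0,"claw":1},{"x":0,"y":0,"z":-0.75,"rx":0,"ry":0,"rz":0,"claw":1},{"x":0,"y":0,"z":-0.75,"rx":0,"ry":0,"rz":0,"claw":1}]'
python3 - <<'E'
from h import *
w=r.camera("wrist");s=r.camera("side")
im=np.zeros((420,800,3),np.uint8)
im[:360,:480]=cv2.resize(w["pixels"][:,:,::-1],(480,360)); im[:400,480:]=cv2.resize(s["pixels"][80:230,200:320,::-1],(320,400))
cv2.imwrite("pics/c5.png",im)
st=r.state(); print(st["position"],st["force"])
from scipy.spatial.transform import Rotation as R
M=R.from_quat(st["ee_rot"]).as_matrix()
print(M.T@(np.array([.487,-.208,.315])-st["position"]))
E
```

```text
t: 5.17
position: [0.5068, -0.4107, 0.3755]
ee_rot: [0.993, 0.121, 0.003, 0.003]
force: [0.1, -1.0, -0.2]
finger_gap: -0.0001
gripper_force: 0.0
[ 0.50512984 -0.40938252  0.37018182] [ 0.54929092  0.14490278 -0.84959287]
[ 0.0308079  -0.19985085  0.05512854]
```

View pics/c5.png

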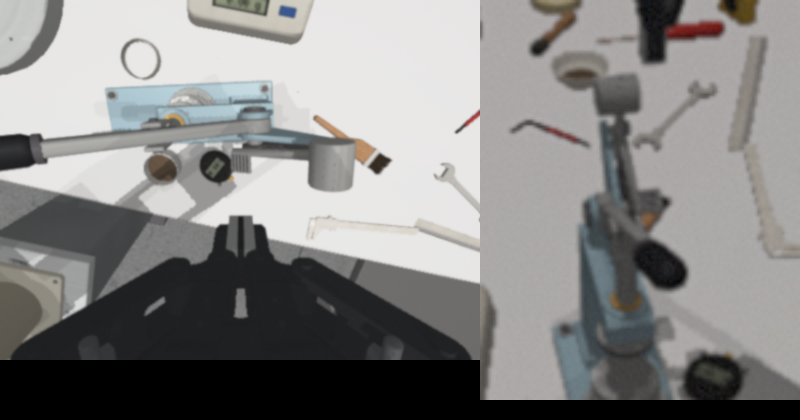

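The pawl stays out: the pad in the side view has dropped to about (264,155) px from (264,145), and the bob has swung towards the pad. Next, over the grip.

```bash
python3 -m handwheel '[{"x":0.03,"y":-0.2,"z":0,"rx":0,"ry":0,"rz":0,"claw":1},{"x":0.06,"y":-0.4,"z":0,"rx":0,"ry":0,"rz":0,"claw":1},{"x":0.1,"y":-0.6,"z":0,"rx":0,"ry":0,"rz":0,"claw":1},{"x":0.13,"y":-0.8,"z":0,"rx":0,"ry":0,"rz":0,"claw":1},{"x":0.15,"y":-1,"z":0,"rx":0,"ry":0,"rz":0,"claw":1},{"x":0.15,"y":-1,"z":0,"rx":0,"ry":0,"rz":0,"claw":1},{"x":0.15,"y":-1,"z":0,"rx":0,"ry":0,"rz":0,"claw":1}]'
python3 - <<'E'
from h import *
w=r.camera("wrist");s=r.camera("side")
p=r.state()["position"]
im=np.zeros((420,800,3),np.uint8)
im[:360,:480]=cv2.resize(w["pixels"][:,:,::-1],(480,360)); im[:400,480:]=cv2.resize(s["pixels"][80:230,200:320,::-1],(320,400))
cv2.imwrite("pics/c6.png",im)
for g in ([.487,-.208,.318],p-[0,0,.011],p*[1,1,0]+[0,0,.318]): print(np.round(np.array(proj(w,g))*.9375,1), np.round((np.array(proj(s,g))-[200,80])*2.667+[480,0],1))
print(p,[(round(d["score"],2),world(w,d["location"])) for d in r.look_for(w,"grip_top")[:2]])
E
```

```text
t: 5.85
position: [0.4854, -0.2061, 0.3686]
ee_rot: [0.992, 0.123, -0.001, -0.001]
force: [0.7, 1.1, 0.3]
finger_gap: -0.0004
gripper_force: 0.0
[243.  199.8] [658.7 248.2]
[243.5 228.4] [661.3 205.1]
[243. 201.] [659.9 248.1]
[ 0.48611088 -0.20826814  0.36909283] [(0.6, array([ 0.50024431, -0.24723527,  0.29537509]))]
```

View pics/c6.png

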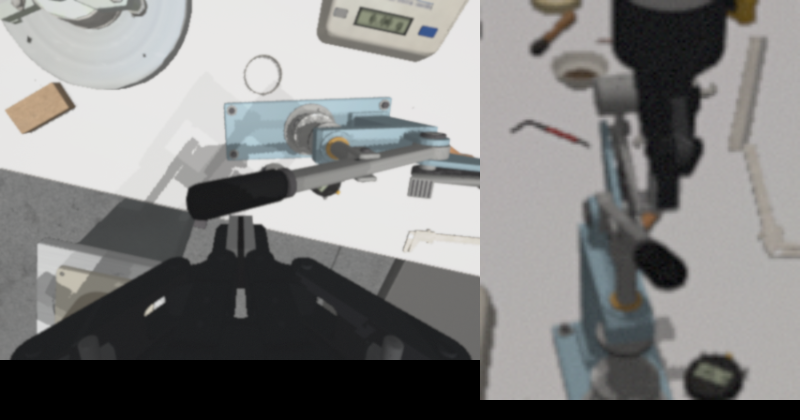

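The fingertips stand over the grip, whose middle is at about (240,190) in the wrist part. I'll push down along the grip's arc.

```bash
python3 -m handwheel '[{"x":0.01,"y":0,"z":0.08,"rx":0,"ry":0,"rz":0,"claw":1},{"x":0.01,"y":0,"z":0.16,"rx":0,"ry":0,"rz":0,"claw":1},{"x":0.01,"y":0,"z":0.19,"rx":0,"ry":0,"rz":0,"claw":1},{"x":0.01,"y":-0.02,"z":0.23,"rx":0,"ry":0,"rz":0,"claw":1},{"x":0.01,"y":-0.04,"z":0.27,"rx":0,"ry":0,"rz":0,"claw":1},{"x":0.01,"y":-0.06,"z":0.31,"rx":0,"ry":0,"rz":0,"claw":1},{"x":0.01,"y":-0.085,"z":0.355,"rx":0,"ry":0,"rz":0,"claw":1},{"x":0.01,"y":-0.1,"z":0.4,"rx":0,"ry":0,"rz":0,"claw":1},{"x":0.01,"y":-0.1,"z":0.4,"rx":0,"ry":0,"rz":0,"claw":1}]'
```

```text
t: 6.75
position: [0.4826, -0.187, 0.2885]
ee_rot: [0.993, 0.121, -0.001, -0.001]
force: [-0.7, 0.3, 0.0]
finger_gap: 0.0001
gripper_force: 0.0
```

```bash
python3 - <<'E'
from h import *
w=r.camera("wrist");s=r.camera("side")
p=r.state()["position"]
im=np.zeros((420,800,3),np.uint8)
im[:360,:480]=cv2.resize(w["pixels"][:,:,::-1],(480,360)); im[:400,480:]=cv2.resize(s["pixels"][80:230,200:320,::-1],(320,400))
cv2.imwrite("pics/c7.png",im); print(p,r.state()["force"])
E
```

```text
[ 0.48310005 -0.18743522  0.28972318] [0.10701012 0.33379353 0.01977344]
```

View pics/c7.png

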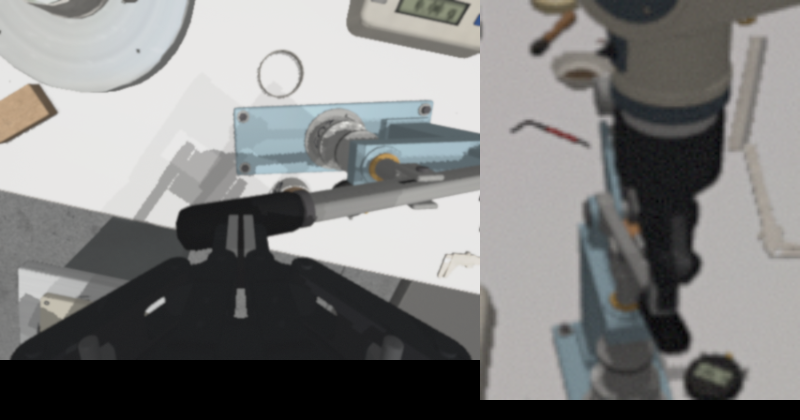

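The arm is well past the tooth stop and the fingertips sit on the grip at (240,215). Continuing down.

```bash
python3 -m handwheel '[{"x":0,"y":-0.015,"z":0.04,"rx":0,"ry":0,"rz":0,"claw":1},{"x":0,"y":-0.03,"z":0.08,"rx":0,"ry":0,"rz":0,"claw":1},{"x":0,"y":-0.04,"z":0.12,"rx":0,"ry":0,"rz":0,"claw":1},{"x":0,"y":-0.05,"z":0.16,"rx":0,"ry":0,"rz":0,"claw":1},{"x":0,"y":-0.06,"z":0.2,"rx":0,"ry":0,"rz":0,"claw":1},{"x":0,"y":-0.065,"z":0.24,"rx":0,"ry":0,"rz":0,"claw":1},{"x":0,"y":-0.07,"z":0.28,"rx":0,"ry":0,"rz":0,"claw":1},{"x":0,"y":-0.075,"z":0.31,"rx":0,"ry":0,"rz":0,"claw":1},{"x":0,"y":-0.08,"z":0.34,"rx":0,"ry":0,"rz":0,"claw":1},{"x":0,"y":-0.08,"z":0.36,"rx":0,"ry":0,"rz":0,"claw":1},{"x":0,"y":-0.08,"z":0.38,"rx":0,"ry":0,"rz":0,"claw":1},{"x":0,"y":-0.08,"z":0.38,"rx":0,"ry":0,"rz":0,"claw":1}]'
```

```text
t: 7.85
position: [0.4792, -0.1723, 0.2136]
ee_rot: [0.993, 0.121, -0.0, -0.001]
force: [-0.2, -1.0, 0.1]
finger_gap: 0.0
gripper_force: 0.0
```

```bash
python3 -m handwheel '[{"x":0,"y":0,"z":0.01,"rx":0,"ry":0,"rz":0,"claw":1},{"x":0,"y":0,"z":0.02,"rx":0,"ry":0,"rz":0,"claw":1},{"x":0,"y":0,"z":0.03,"rx":0,"ry":0,"rz":0,"claw":1},{"x":0,"y":0,"z":0.03,"rx":0,"ry":0,"rz":0,"claw":1}]'
```

```text
t: 8.18
position: [0.4792, -0.1722, 0.2082]
ee_rot: [0.993, 0.121, -0.0, -0.001]
force: [-0.5, 1.7, 4.8]
finger_gap: 0.0003
gripper_force: 2.5
```

```bash
python3 -m handwheel '[{"x":0,"y":0,"z":0.01,"rx":0,"ry":0,"rz":0,"claw":1},{"x":0,"y":0,"z":0.02,"rx":0,"ry":0,"rz":0,"claw":1},{"x":0,"y":0,"z":0.02,"rx":0,"ry":0,"rz":0,"claw":1}]'
```

```text
t: 8.43
position: [0.4791, -0.1722, 0.2046]
ee_rot: [0.993, 0.121, -0.0, -0.001]
force: [-2.7, 2.6, 8.6]
finger_gap: -0.0002
gripper_force: 4.1
```

```bash
python3 -m handwheel '[{"x":0,"y":0,"z":0.01,"rx":0,"ry":0,"rz":0,"claw":1},{"x":0,"y":0,"z":0.02,"rx":0,"ry":0,"rz":0,"claw":1},{"x":0,"y":0,"z":0.02,"rx":0,"ry":0,"rz":0,"claw":1}]'
```

```text
t: 8.68
position: [0.4793, -0.1722, 0.2026]
ee_rot: [0.993, 0.121, -0.0, -0.001]
force: [-8.2, 4.6, 28.3]
finger_gap: 0.0001
gripper_force: 14.3
```

```bash
python3 -m handwheel '[{"x":0,"y":0,"z":0.005,"rx":0,"ry":0,"rz":0,"claw":1},{"x":0,"y":0,"z":0.005,"rx":0,"ry":0,"rz":0,"claw":1},{"x":0,"y":0,"z":0.005,"rx":0,"ry":0,"rz":0,"claw":1}]'
python3 -m handwheel '[{"x":0,"y":0,"z":-0.1,"rx":0,"ry":0,"rz":0,"claw":1},{"x":0,"y":0,"z":-0.3,"rx":0,"ry":0,"rz":0,"claw":1},{"x":0,"y":0,"z":-0.5,"rx":0,"ry":0,"rz":0,"claw":1},{"x":0,"y":0,"z":-0.7,"rx":0,"ry":0,"rz":0,"claw":1},{"x":0,"y":0,"z":-0.7,"rx":0,"ry":0,"rz":0,"claw":1},{"x":0,"y":0,"z":-0.7,"rx":0,"ry":0,"rz":0,"claw":1}]'
python3 - <<'E'
from h import *
w=r.camera("wrist");s=r.camera("side")
im=np.zeros((420,800,3),np.uint8)
im[:360,:480]=cv2.resize(w["pixels"][:,:,::-1],(480,360)); im[:400,480:]=cv2.resize(s["pixels"][125:275,210:330,::-1],(320,400))
cv2.imwrite("pics/c8.png",im); print(r.state()["t"])
E
```

```text
t: 8.93
position: [0.4793, -0.1722, 0.2023]
ee_rot: [0.993, 0.121, 0.0, -0.0]
force: [-12.2, 6.5, 36.7]
finger_gap: -0.0
gripper_force: 18.4
t: 9.43
position: [0.4803, -0.1729, 0.3412]
ee_rot: [0.993, 0.121, 0.002, 0.001]
force: [0.0, -0.2, -0.8]
finger_gap: -0.0
gripper_force: 0.0
9.5333
```

View pics/c8.png

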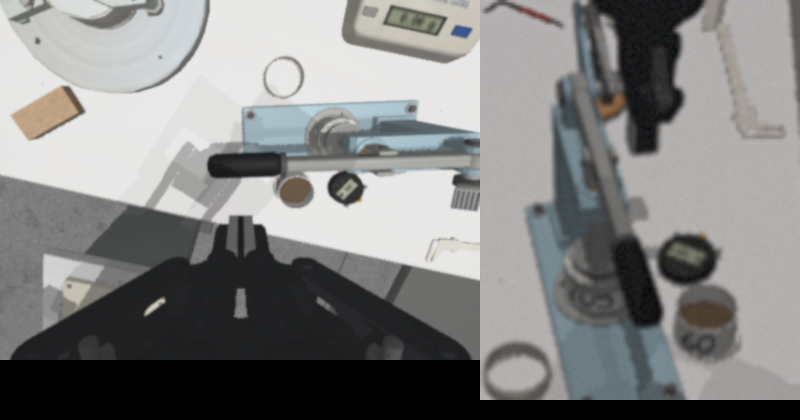

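The arm is down and level, with the grip at (245,165) in the wrist part. The pawl pad is still low at (465,195), the bystanders haven't moved, and the hand is clear.

```bash
python3 -c "
from bench import r
print(r.finish_job())"
```

```text
the job is handed in; nothing more can be done
None
```

The job is handed in at about 9.5 s: the pawl is tipped out, and the arm is down with the lid driven to a hard stop (37 N at the grip), which I take as fully home; no verdict was returned.

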